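# Unhook the filter carrier past a sprung keeper and dock it

## Task

The amber filter carrier hangs by its steel bar in a two-pronged safety hook. Press the bar gently back against the hook's red sprung keeper, going by feel, until it is clear of the hook's noses, then with the keeper held open lift the carrier off without forcing anything, and stand it upright, fully down in the slot of the white dock. Do not shift the loose bottles and the canister nearby.

Things in the scene. Friction and masses are not known exactly. Their poses are not given: they have to be found in the camera images.
- hook_stand: Fixed hook stand: dark base plate 110 (x) x 100 (y) x 10 mm, aluminium post at its +x end; nothing on it is higher than 117 mm. Origin: centre of the plate's underside, z up. Two steel prongs point to -x (roughly toward the robot), 8 mm wide, at y = -36 and +36 mm, 64 mm apart inside, top face at z = 96 mm. Carrier and hook are damaged by more than 15 N between them.
- nose_mark (a point): Point fixed to the stand at x -20.5, z 109 mm. The prongs' ends turn up and curl back to +x as noses over the hanging bar, underside z 109 (5 mm above the hanging bar's top), top 116 mm. The fork with prongs, noses and keeper is telescopic; its setting e is NOT measured: nose tips end at this x + e, e anywhere from -14 to +14 mm (+ toward the post). Lifted while under them, it jams.
- keeper_mark (a point): Point fixed to the stand at x -16, z 102 mm. The red keeper (60 mm wide, z 92 to 112, between the prongs) rests with its front face at this x + e (same unmeasured e). It slides to +x on a spring: 1.5 N, then 2 N per mm, 12 mm travel, and shuts by itself. The bar clears the noses when the keeper is 3.5 mm back (8.5 N on the keeper alone); 11 N is a good push, held while lifting straight up.
- carrier: Loose filter carrier, 120 to 190 g, hanging upright, 120 mm high: black frame 8 (x) x 50 (y) x 48 (z) mm with amber glass, above it a neck 8 x 16 mm, a steel bar and a blue tab. Origin: centre of its bottom edge; z up, x through its thickness (the stand's x at the start), y along the bar. At the start the bar rests on the prongs under the noses, 35 mm to -x of the stand's origin, foot 42 mm up.
- foot (a point): Centre of the carrier's bottom edge (same as its origin).
- bar (a point): Centre of the carrier's hanging bar, 58 mm above the foot; the bar is square, 8 x 8 mm, 88 mm long along y.
- grip (a point): Centre of the blue grip tab, 100 mm above the foot: 10 mm thick (x), 26 mm wide (y), from 80 to 120 mm above the foot. Grip it across its thickness from above, closing softly so that the bar is not jerked against the hook.
- dock: Fixed white dock block 52 (x) x 90 (y) x 28 (z) mm. Origin: centre of its underside. In its top a slot 11 (x) x 55 (y) mm with a 3 mm chamfer, 20 mm deep, for the carrier's foot (either way round).
- slot_floor (a point): Centre of the dock slot's floor, 8 mm above the desk.
- reagent_5: Loose white reagent bottle with green cap, 38 mm across, 72 mm high; origin at its base. Leave alone.
- objective_canister: Loose black and cream canister, 35 mm across, 61 mm high; origin at its base. Leave alone.
- oil_dropper: Loose small brown bottle, 26 mm across, 58 mm high; origin at its base. Leave alone.
Mind the look-alikes: they are no part of the job. There is more than one size of the carrier; the job needs the larger.

How it is judged:
By the outcome, as a careful person would: the job done as asked, in the order asked, and still so for the second after the job is handed in, with the robot touching nothing.
It also fails if it takes over 54 s, if anything falls off the work surface, if the arm or the gripper's body presses on something with over 40 N, if the wrist force passes 120 N, or if a joint passes its speed limit or range.

## Robot

A 6-joint arm with a two-finger parallel gripper is mounted at the origin on a cart in front of the work surface, level with it; the furniture and walls round the work are solid. World frame = base frame: x ahead of the robot, y to its left, z up, the work surface at z = 0. Lengths are in m, angles in rad, forces in N, time in s.
With the tool pointing down it reaches from about 0.35 to 1 m from the base axis. Payload 7.1 kg.
Tool frame: the origin (TCP) lies between the finger pads; the fingertips stand 22 mm ahead of it and the grasp point (between the pads) lies 3 mm ahead of it; z points along the fingers, y is the line along which they close (so a half turn about z gives the same grasp; the last joint's range is limited). The gripper opens to 85 mm and grips with 20 to 120 N. Pads are 22 mm wide; open, the fingers measure 114 mm over their backs; the gripper's body (76 mm by 85 mm) begins 54 mm behind the grasp point. The pads swing forward as they close: fully open they stand 13 mm farther back than shut.
Start: joints at [-1.203, 0.423, 1.63, -0, 1.089, -0.019], TCP at [0.236, -0.579, 0.253] pointing down, gripper open.
Joint ranges: [-3, 3], [-0.9, 2.11], [0.09, 2.58], [-1.31, 4.45], [0.11, 2.69], [-2.54, 2.54]. Speed limits (rad/s): [2.39, 2.39, 3.01, 3.14, 3.14, 3.14].

## Interface

Orientations are given as a rotation vector (axis times angle).
In Python, from rig import manip gives the robot as it stands. The module is installed in compiled form; this text tells all that it offers. Calls block until the motion is done:
- manip.move_to(position, orientation): joint-space move of the TCP to a pose.
- manip.servo_line(position, orientation=None, rate=0.15): straight line of the TCP; orientation=None keeps the orientation; rate is the mean speed in m/s.
- manip.set_joints(angles): joint-space move.
- manip.command_gripper(opening, f_grip=None): finger opening in m; f_grip is the grip in N (None keeps the last); returns when the fingers have stopped.
- manip.hold(seconds).
- manip.solve_ik(position, orientation): joint angles nearest the present ones, or None.
- manip.camera(name): name is "scene" or "side" or "wrist"; returns a dict with "image" (480x640x3 uint8, red, green, blue), "fx", "fy", "cx", "cy" (pixels), "k1" (the pictures are not rectified: a ray, as slopes to the right and down, at radius r is drawn at 1 + k1 r^2 times it, then the intrinsics apply), "cam_to_world" (4x4, takes a point from camera to world coordinates); the wrist camera has in their place "mount" (4x4, takes a point from camera to tool coordinates, whose origin is the TCP and whose axes are the flange's). Camera axes: x right, y down, z forward; pixel columns grow to the right and rows downward; lengths in m; the calibration is good to about 2 mm. A picture is of the moment at which its call begins: read the wrist's pose just before it. There is no depth.
A pose or a line that the arm cannot do raises manip.IKError and nothing moves.
- manip.sign_off(): hands the job in; it is judged then, once.
Readings, each from a call of its own:
- manip.get_time(): time.
- manip.get_joint_positions(): joint angles.
- manip.get_joint_vel(): joint speeds.
- manip.get_tau(): joint torques, N m.
- manip.get_position(): TCP position.
- manip.get_ee_rot(): TCP orientation.
- manip.get_contact_force(): force on the tool from outside, world axes, zero at the start.
- manip.get_torque(): the same for the moment, N m.
- manip.get_width(): finger opening in m.
- manip.get_grip_force(): force on a finger pad.
Only numpy, scipy, OpenCV 4.12 (cv2) and the standard library are available. Lean on these libraries where they do the work, as an engineer would, in place of code of your own. Each camera call takes 0.05 s, during which the arm holds its last target. There are 200 camera calls.

## Working session

There is one attempt and no reset: what is moved stays moved. The work goes in short steps, each a Python script; the robot and the scene stay as the last script left them, time stands still between calls to the robot, and variables do not carry over. Pictures are saved under pics/ and viewed, at most 10 in all, crops included, and the job is handed in when it is done.

```bash
mkdir -p pics; python3 - <<'E'
from rig import manip
import cv2,numpy as np
for n in("scene","side"):
    c=manip.camera(n);cv2.imwrite(f"pics/{n}0.png",c["image"][:,:,::-1])
    print(n,c["fx"],c["fy"],c["cx"],c["cy"],c["k1"],np.round(c["cam_to_world"],3).tolist())
c=manip.camera("wrist");print(c["fx"],c["k1"],np.round(c["mount"],4).tolist());print(manip.get_ee_rot(),manip.get_time())
E
```

```text
scene 585.3461635941983 585.3461635941983 318.5810454180966 230.55663492855027 -0.03389585365795406 [[0.814, -0.297, 0.499, 0.111], [-0.58, -0.445, 0.682, -0.399], [0.02, -0.845, -0.535, 0.565], [0.0, 0.0, 0.0, 1.0]]
side 501.77088274521327 501.77088274521327 312.4980777442072 234.9077607014667 -0.11429184427558449 [[-0.998, -0.039, 0.059, 0.494], [-0.07, 0.624, -0.778, 0.827], [-0.006, -0.78, -0.626, 0.642], [0.0, 0.0, 0.0, 1.0]]
408.809280343491 -0.06299216729415018 [[0.0005, -0.9612, -0.2759, 0.0703], [1.0, 0.0002, 0.0011, 0.0002], [-0.001, -0.2759, 0.9612, -0.1199], [0.0, 0.0, 0.0, 1.0]]
[-3.08186709e+00 -6.03470521e-01  3.21314488e-04] 0.15
```

View pics/scene0.png

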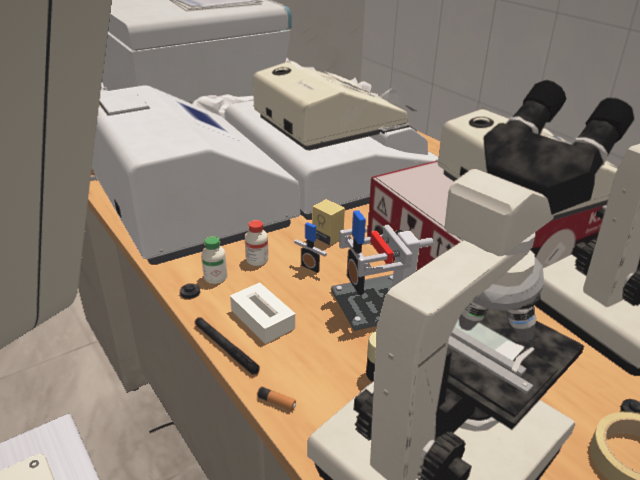

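View pics/side0.png

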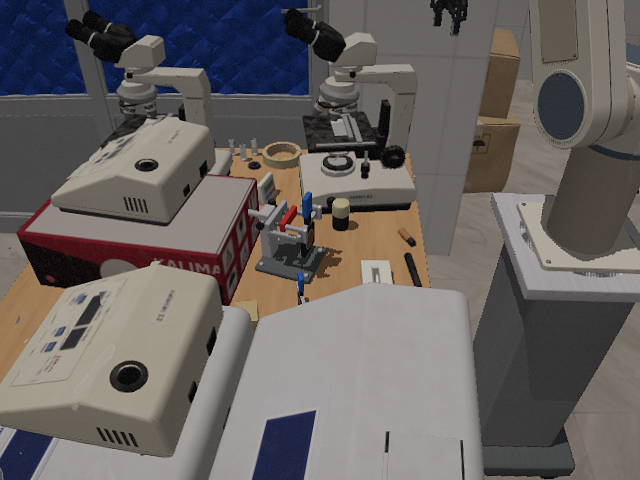

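The scene view shows the dock at about (263,312), the large carrier's blue tab at (359,225) on the hook with the red keeper at (384,247), and the small decoy's tab at (311,233). In the side view the large tab is at (307,203) and the dock at (376,272).

```bash
cat > h.py <<'E'
from rig import manip
import cv2,numpy as np
from scipy.spatial.transform import Rotation as R
def pose():
    T=np.eye(4);T[:3,:3]=R.from_rotvec(manip.get_ee_rot()).as_matrix();T[:3,3]=manip.get_position();return T
def cam(n):
    T=pose() if n=="wrist" else None
    c=manip.camera(n)
    c["T"]=T@c["mount"] if n=="wrist" else np.array(c["cam_to_world"]);return c
def ray(c,u,v):
    K=np.array([[c["fx"],0,c["cx"]],[0,c["fy"],c["cy"]],[0,0,1]])
    p=cv2.undistortPoints(np.array([[[u,v]]],float),K,np.array([c["k1"],0,0,0.]))[0,0]
    d=c["T"][:3,:3]@[p[0],p[1],1];return c["T"][:3,3],d/np.linalg.norm(d)
def onz(c,u,v,z):
    o,d=ray(c,u,v);return o+d*(z-o[2])/d[2]
def cross(rs):
    A=sum(np.eye(3)-np.outer(d,d) for o,d in rs);b=sum((np.eye(3)-np.outer(d,d))@o for o,d in rs)
    return np.linalg.solve(A,b)
def down(yaw): # tool z down, tool y (closing) along world angle yaw
    y=np.array([np.cos(yaw),np.sin(yaw),0]);z=np.array([0,0,-1.]);x=np.cross(y,z)
    return R.from_matrix(np.c_[x,y,z]).as_rotvec()
E
python3 - <<'E'
from h import *
np.set_printoptions(precision=4,suppress=True)
S=cam("scene");D=cam("side")
def blue(c):
    h=cv2.cvtColor(c["image"],cv2.COLOR_RGB2HSV);m=cv2.inRange(h,(100,150,90),(125,255,255))
    n,l,s,ce=cv2.connectedComponentsWithStats(m);return [(ce[i].round(1).tolist(),s[i].tolist()) for i in range(1,n) if 40<s[i][4]<2000]
print(blue(S));print(blue(D))
print("tab",cross([ray(S,359,226),ray(D,307,203)]))
print("small",cross([ray(S,311,232),ray(D,301,282)]))
for p in [(231,292),(262,285),(295,318),(263,335)]:print("dock",onz(S,*p,.028))
for p in [(244,302),(260,287),(283,310)]:print("slot",onz(S,*p,.028))
for p in [(332,290),(354,329)]:print("plate",onz(S,*p,.010))
for p in [(257,267),(310,281),(327,252)]:print("plateD",onz(D,*p,.010))
print("r5",onz(S,215,278,0),"can",onz(D,341,226,0))
E
```

```text
[([358.3, 226.9], [353, 211, 12, 33, 306]), ([310.4, 231.8], [306, 223, 10, 19, 159])]
[([231.7, 11.1], [220, 2, 22, 18, 99]), ([271.3, 10.7], [261, 6, 17, 13, 45]), ([179.5, 61.2], [174, 54, 14, 13, 41]), ([223.6, 90.1], [219, 85, 11, 9, 44]), ([296.5, 90.5], [288, 85, 21, 10, 84]), ([304.9, 203.0], [302, 192, 10, 26, 104]), ([299.5, 278.1], [298, 272, 5, 16, 51])]
tab [0.5567 0.1181 0.1422]
small [0.5591 0.2369 0.0681]
dock [0.4066 0.2194 0.028 ]
dock [0.4528 0.2085 0.028 ]
dock [0.4523 0.1189 0.028 ]
dock [0.398  0.1142 0.028 ]
slot [0.411  0.1887 0.028 ]
slot [0.4478 0.206  0.028 ]
slot [0.4478 0.1426 0.028 ]
plate [0.5463 0.1584 0.01  ]
plate [0.5193 0.0702 0.01  ]
plateD [0.6498 0.1437 0.01  ]
plateD [0.5481 0.1747 0.01  ]
plateD [0.5213 0.0925 0.01  ]
r5 [0.418  0.2975 0.    ] can [ 0.4965 -0.0043  0.    ]
```

```bash
python3 - <<'E'
from h import *
np.set_printoptions(precision=3,suppress=True)
S=cam("scene");D=cam("side")
for a,b in [((470,185),(350,45)),((545,97),(292,18))]:
    print("scope",cross([ray(S,*a),ray(D,*b)]))
print(onz(S,310,440,.03),onz(D,413,195,.03),onz(D,300,160,.03))
# candidate poses
for yaw in (-17,163):
  for p in [(.3,0,.5),(.36,.1,.45),(.50,.14,.32),(.556,.118,.139),(.425,.165,.125)]:
    q=manip.solve_ik(p,down(np.radians(yaw)));print(yaw,p,None if q is None else np.round(q,2))
E
```

```text
scope [ 0.487 -0.114  0.336]
scope [ 0.594 -0.097  0.389]
[ 0.353 -0.061  0.03 ] [ 0.343 -0.085  0.03 ] [ 0.601 -0.219  0.03 ]
-17 (0.3, 0, 0.5) [-0.04 -0.34  1.88 -0.    1.6   0.26]
-17 (0.36, 0.1, 0.45) [ 0.24 -0.17  1.87 -0.    1.44  0.54]
-17 (0.5, 0.14, 0.32) [ 0.25  0.19  1.8  -0.    1.16  0.55]
-17 (0.556, 0.118, 0.139) [ 0.19  0.5   1.83 -0.    0.81  0.48]
-17 (0.425, 0.165, 0.125) [ 0.34  0.39  2.08 -0.    0.67  0.64]
163 (0.3, 0, 0.5) None
163 (0.36, 0.1, 0.45) None
163 (0.5, 0.14, 0.32) None
163 (0.556, 0.118, 0.139) None
163 (0.425, 0.165, 0.125) [ 0.34  0.39  2.08 -0.    0.67 -2.5 ]
```

```bash
python3 - <<'E'
from h import *
manip.set_joints([-1.203,-0.34,1.88,0,1.6,-.02])
manip.set_joints([0.24,-.17,1.87,0,1.44,.54])
print(manip.get_time())
manip.move_to([.49,.14,.30],down(np.radians(-17)))
np.save("T1.npy",pose());c=cam("wrist");cv2.imwrite("pics/w1.png",c["image"][:,:,::-1])
manip.move_to([.50,.09,.24],down(np.radians(-17)))
np.save("T2.npy",pose());c=cam("wrist");cv2.imwrite("pics/w2.png",c["image"][:,:,::-1])
print(manip.get_time(),manip.get_contact_force())
E
```

```text
3.525
4.85 [-1.24884516  1.11051105 -0.59649041]
```

View pics/w1.png

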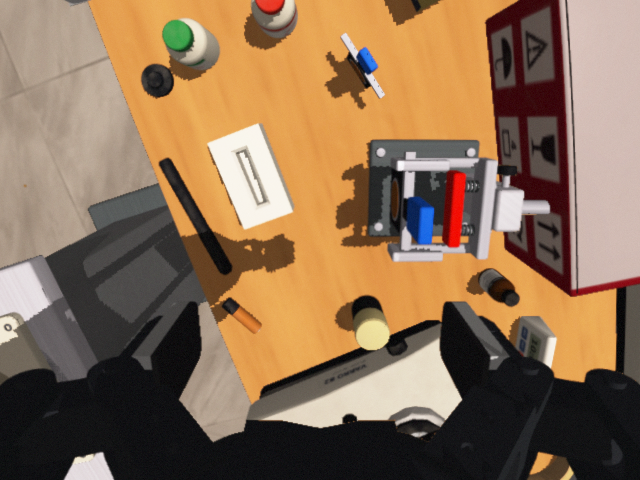

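View pics/w2.png

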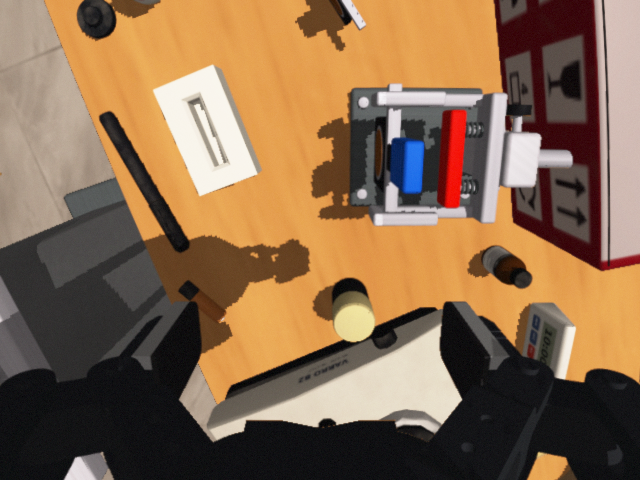

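w1 shows the dock at (250,175), the tab at (420,220), the keeper at (456,208), the reagent at (190,40), the canister at (370,325) and the dropper at (500,287). w2 is closer: dock (206,130), tab (407,165), keeper (452,158). I'll crop w2 and segment it.

```bash
python3 - <<'E'
from h import *
np.set_printoptions(precision=4,suppress=True)
a=cv2.imread("pics/w2.png")
l=cv2.resize(a[55:205,140:270],None,fx=3,fy=3,interpolation=cv2.INTER_CUBIC)
r=cv2.resize(a[75:225,345:505],None,fx=3,fy=3,interpolation=cv2.INTER_CUBIC)
cv2.imwrite("pics/crop.png",np.hstack([l,r])[:,:800])
c0=manip.camera("wrist")
for n in "12":
    im=cv2.imread(f"pics/w{n}.png")[:,:,::-1].copy();c=dict(c0);c["T"]=np.load(f"T{n}.npy")@c0["mount"]
    h=cv2.cvtColor(im,cv2.COLOR_RGB2HSV)
    def rect(m,z,what):
        k,lab,s,ce=cv2.connectedComponentsWithStats(m);i=1+np.argmax(s[1:,4])
        cs,_=cv2.findContours((lab==i).astype(np.uint8),cv2.RETR_EXTERNAL,cv2.CHAIN_APPROX_NONE)
        P=np.array([onz(c,*p[0],z)[:2] for p in cs[0]],np.float32)*1000
        q=cv2.boxPoints(cv2.minAreaRect(P));rr=cv2.minAreaRect(P)
        print(n,what,s[i],rr);return q
    roi=np.zeros(im.shape[:2],np.uint8)
    roi[:280,330:490]=255
    blue=cv2.inRange(h,(100,120,60),(125,255,255))&roi
    v=h[:,:,2][blue>0];print(np.histogram(v,bins=8))
    t=np.median(v)
    rect(blue,.162,"tab all")
    rect(blue&cv2.inRange(h[:,:,2],int((v.max()+v.min())//2),255),.162,"tab bright")
    red=(cv2.inRange(h,(0,170,60),(6,255,255))|cv2.inRange(h,(174,170,60),(180,255,255)))&roi
    rect(red,.112,"keeper")
    roi2=np.zeros(im.shape[:2],np.uint8);roi2[50:240,140:300]=255
    rect(cv2.inRange(h,(0,0,205),(180,45,255))&roi2,.028,"dock")
E
```

```text
(array([274, 277, 107,  34,  40,  50,  89, 517]), array([ 62. ,  84.5, 107. , 129.5, 152. , 174.5, 197. , 219.5, 242. ]))
1 tab all [ 407  196   28   48 1076] ((555.0654907226562, 126.45207977294922), (31.602481842041016, 17.995285034179688), 72.93744659423828)
1 tab bright [ 407  196   28   48 1076] ((555.0654907226562, 126.45207977294922), (31.602481842041016, 17.995285034179688), 72.93744659423828)
1 keeper [ 442  171   24   76 1381] ((590.437255859375, 111.58385467529297), (59.56602478027344, 15.018355369567871), 73.18278503417969)
1 dock [ 208  124   84  105 4282] ((431.4192199707031, 173.7654571533203), (52.22186279296875, 89.83719635009766), 3.344728946685791)
(array([362, 288,  80,  32,  49,  74, 103, 726]), array([ 64.  ,  85.75, 107.5 , 129.25, 151.  , 172.75, 194.5 , 216.25,
       238.  ]))
2 tab all [ 390  137   35   57 1714] ((555.0714111328125, 123.17823028564453), (27.046201705932617, 16.167316436767578), 73.32737731933594)
2 tab bright [ 390  137   35   57 1714] ((555.0714111328125, 123.17823028564453), (27.046201705932617, 16.167316436767578), 73.32737731933594)
2 keeper [ 437  110   30   98 2247] ((590.3970947265625, 110.40557861328125), (58.464019775390625, 14.758831977844238), 73.39260864257812)
2 dock [ 154   65  103  131 6752] ((431.44635009765625, 173.7563018798828), (52.130531311035156, 89.6718978881836), 3.1454598903656006)<stdin>:23: RuntimeWarning: overflow encountered in scalar add
```

View pics/crop.png

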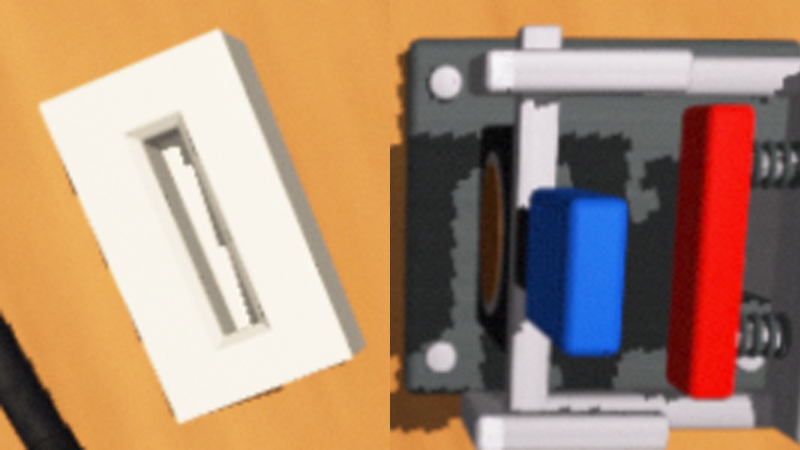

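```bash
python3 - <<'E'
from h import *
np.set_printoptions(precision=4,suppress=True)
c0=manip.camera("wrist");X=np.array([np.cos(np.radians(-16.75)),np.sin(np.radians(-16.75))]);Y=np.array([-X[1],X[0]])
for n in "12":
    im=cv2.imread(f"pics/w{n}.png")[:,:,::-1].copy();c=dict(c0);c["T"]=np.load(f"T{n}.npy")@c0["mount"]
    h=cv2.cvtColor(im,cv2.COLOR_RGB2HSV)
    roi=np.zeros(im.shape[:2],np.uint8);roi[:280,330:490]=255
    for lo,hi,z,w in [((100,120,165),(125,255,255),.162,"tab"),((0,170,225),(6,255,255),.112,"keep")]:
        m=cv2.inRange(h,lo,hi)&roi
        k,lab,s,ce=cv2.connectedComponentsWithStats(m);i=1+np.argmax(s[1:,4])
        cs,_=cv2.findContours((lab==i).astype(np.uint8),cv2.RETR_EXTERNAL,cv2.CHAIN_APPROX_NONE)
        P=np.array([onz(c,*p[0],z)[:2] for p in cs[0]],np.float32)*1000
        (cx,cy),sz,a=cv2.minAreaRect(P);p=np.array([cx,cy]);print(n,w,p,sz,a,"stand xy",p@X,p@Y)
print(np.histogram(h[:,:,2][(h[:,:,0]<6)&(h[:,:,1]>170)&(roi>0)],bins=8))
E
```

```text
1 tab [557.9084 121.8049] (24.4534912109375, 8.758047103881836) 73.46576690673828 stand xy 499.133372464261 277.4240070991148
1 keep [593.0497 109.6068] (57.30729675292969, 7.671010494232178) 73.30679321289062 stand xy 536.2991109691832 275.8710709294235
2 tab [557.9778 121.5982] (24.68803596496582, 8.828723907470703) 73.61077117919922 stand xy 499.25946554396273 277.2460550581755
2 keep [593.1861 109.6016] (57.25779724121094, 7.873497009277344) 73.48951721191406 stand xy 536.4312340587051 275.90540963774816
(array([ 128,  463,   53,   46,   63,   78,  112, 1209]), array([ 66.   ,  88.625, 111.25 , 133.875, 156.5  , 179.125, 201.75 ,
       224.375, 247.   ]))
```

```bash
python3 - <<'E'
from h import *
np.set_printoptions(precision=3,suppress=True)
o=down(np.radians(-16.55))
manip.command_gripper(.03,20)
manip.move_to([.558,.1217,.20],o)
manip.servo_line([.558,.1217,.147],rate=.06)
manip.hold(.2);f0=manip.get_contact_force();print(manip.get_time(),manip.get_position(),f0,manip.get_torque(),manip.get_width())
for w in (.016,.013,.0118,.011,.0104,.0098,.009):
    manip.command_gripper(w,20);print(w,manip.get_width(),manip.get_grip_force(),np.array(manip.get_contact_force())-f0)
    if manip.get_grip_force()>10:break
manip.command_gripper(.007,40);manip.command_gripper(.006,60);manip.hold(.1)
print(manip.get_time(),manip.get_width(),manip.get_grip_force(),np.array(manip.get_contact_force())-f0,manip.get_torque())
np.save("f0.npy",f0)
c=cam("scene");cv2.imwrite("pics/s1.png",cv2.resize(c["image"][150:330,280:500,::-1],None,fx=3,fy=3))
E
```

```text
7.1667 [0.558 0.122 0.147] [ 0.582  0.092 -0.141] [-0.013  0.006  0.051] 0.02986605521741178
0.016 0.015906607927445596 0.0 [-1.414  0.194  0.575]
0.013 0.012511353000409 0.0 [-0.455 -0.865  0.554]
0.0118 0.012097334967964297 0.0 [-0.563  0.106  0.092]
0.011 0.010983540243430618 0.0007022643330856226 [-0.973 -0.277  0.173]
0.0104 0.010392356480098333 0.058000897988677025 [-0.416  0.485  0.184]
0.0098 0.009925375985761318 6.119405552744865 [-1.165 -0.346 -0.464]
0.009 0.009761904129439074 20.30795305967331 [-1.019  0.28   0.851]
9.2917 0.009494121158034767 61.05972647666931 [-1.655 -1.538  2.849] [-0.017  0.216  0.015]
```

View pics/s1.png

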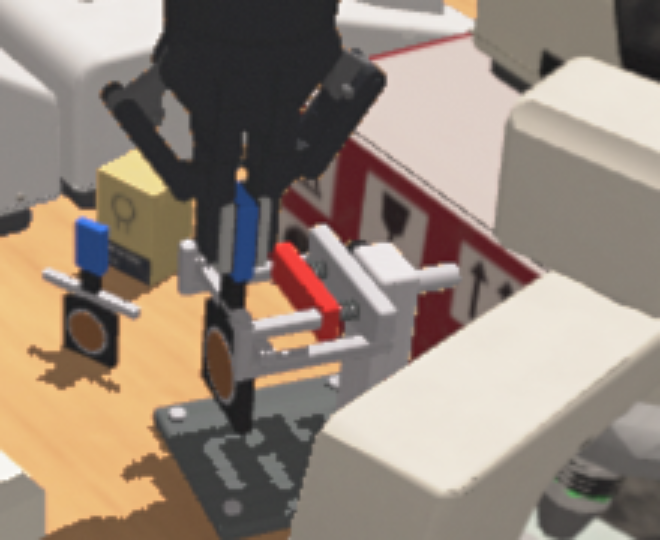

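The tab is held squarely, with the bar still on the prongs and the keeper shut at crop (305,290). Next I lift 2 mm, re-zero and push by feel.

```bash
cat >> h.py <<'E'
YAW=np.radians(-16.55);X3=np.array([np.cos(YAW),np.sin(YAW),0])
def force(n=6,dt=.01):
    a=[]
    for _ in range(n): manip.hold(dt);a.append(manip.get_contact_force())
    return np.mean(a,0)
E
python3 - <<'E'
from h import *
np.set_printoptions(precision=2,suppress=True)
p=np.array([.558,.1217,.147]);
manip.servo_line(p+[0,0,.002],rate=.02);p=p+[0,0,.002]
f0=force(12,.02);np.save("f0.npy",f0);print("zero",f0,manip.get_time())
s=0;fx=0
while s<.040:
    step=.004 if s<.0199 else (.001 if fx<1.2 else .0005)
    if fx>9.8: step=.0003
    s+=step;manip.servo_line(p+s*X3,rate=.04 if s<.02 else .015)
    f=force()-f0;fx=-f@X3
    print(round(s*1e3,1),round(fx,2),f,np.round(manip.get_torque()[1],2))
    if s<.0199 and fx>3: break
    if fx>10.9 or abs(f[2])>6:break
print(manip.get_time(),manip.get_position()-p);np.save("p.npy",p+s*X3)
E
```

```text
zero [-0.07 -0.18 -1.22] 9.7917
4.0 -0.06 [ 0.12  0.17 -0.24] 0.01
8.0 -0.01 [0.07 0.2  0.01] -0.04
12.0 0.14 [-0.22 -0.24  0.01] -0.0
16.0 0.09 [-0.03  0.21  0.24] -0.02
20.0 -0.31 [ 0.38  0.18 -0.2 ] 0.02
21.0 0.28 [-0.23  0.21  0.19] -0.04
22.0 -0.11 [0.2  0.27 0.04] 0.01
23.0 -0.43 [0.63 0.63 0.48] 0.01
24.0 -0.01 [0.09 0.26 0.34] 0.04
25.0 0.04 [-0.02  0.1  -0.19] 0.03
26.0 -0.04 [ 0.06  0.06 -0.31] -0.02
27.0 0.05 [-0.    0.17 -0.15] -0.0
28.0 1.73 [-1.62  0.62  0.36] 0.29
28.5 2.8 [-2.59  1.12  0.59] 0.44
29.0 3.09 [-2.87  1.22  0.56] 0.63
29.5 4.51 [-4.32  1.28  1.21] 0.81
30.0 5.59 [-5.25  1.96  1.36] 0.96
30.5 5.48 [-5.07  2.17  2.24] 1.06
31.0 6.73 [-6.34  2.29  2.6 ] 1.18
31.5 6.94 [-6.46  2.62  2.87] 1.24
32.0 7.45 [-6.9   2.93  3.23] 1.41
32.5 7.86 [-7.39  2.75  4.16] 1.49
33.0 9.01 [-8.35  3.54  4.14] 1.54
33.5 9.03 [-8.35  3.6   4.59] 1.72
34.0 10.02 [-9.27  3.98  4.94] 1.74
34.3 10.11 [-9.48  3.59  5.63] 1.89
34.6 10.58 [-9.83  4.07  5.72] 1.88
34.9 10.84 [-10.01   4.35   5.9 ] 1.94
35.2 11.66 [-10.92   4.17   6.07] 2.02
18.6583 [ 0.03 -0.01 -0.  ]
```

```bash
python3 - <<'E'
from h import *
np.set_printoptions(precision=2,suppress=True)
p=np.load("p.npy");f0=np.load("f0.npy")
print("act",manip.get_position()-p,manip.get_width(),force()-f0)
z=0
while z<.016:
    st=.0005 if z<.006 else .001
    z+=st;manip.servo_line(p+[0,0,z],rate=.02)
    f=force(4)-f0;fx=-f@X3
    print(round(z*1e3,1),round(fx,2),f)
    if fx>13 or f[2]<-7.5 or np.linalg.norm(f)>13.8: print("STOP");break
    if fx<10 and z<.012: p=p+.0003*X3; print("adv")
    if abs(fx)<1: break
print(manip.get_time());np.save("p.npy",p+[0,0,z])
E
```

```text
act [-0.  0. -0.] 0.009224904106420614 [-10.42   4.37   6.08]
0.5 10.99 [-10.     4.94   3.15]
1.0 10.1 [-8.99  5.22 -0.82]
1.5 9.95 [-8.94  4.84 -2.25]
adv
2.0 10.26 [-8.97  5.83 -3.01]
2.5 9.9 [-8.7   5.47 -3.8 ]
adv
3.0 10.32 [-9.31  4.9  -4.1 ]
3.5 9.95 [-8.99  4.67 -3.99]
adv
4.0 10.65 [-9.75  4.57 -4.52]
4.5 10.05 [-9.24  4.16 -4.49]
5.0 10.45 [-9.59  4.43 -4.75]
5.5 10.31 [-9.73  3.45 -4.13]
6.0 10.42 [-9.75  3.77 -4.48]
7.0 10.44 [-9.82  3.62 -3.65]
8.0 10.44 [-9.84  3.55 -3.68]
9.0 10.37 [-9.74  3.63 -3.7 ]
10.0 10.33 [-9.91  2.89 -3.64]
11.0 10.15 [-9.64  3.17 -3.61]
12.0 10.27 [-9.87  2.85 -3.78]
13.0 10.14 [-9.79  2.65 -4.09]
14.0 10.5 [-10.19   2.6   -3.61]
15.0 9.97 [-9.67  2.47 -3.69]
16.0 10.44 [-9.93  3.22 -3.66]
24.9417
```

```bash
python3 - <<'E'
from h import *
np.set_printoptions(precision=2,suppress=True)
p=np.load("p.npy");f0=np.load("f0.npy")
p=p+[0,0,.012];manip.servo_line(p,rate=.03);print(force(4)-f0)
p=p-.009*X3;manip.servo_line(p,rate=.03);print(force(4)-f0)
p=p+[0,0,.075];manip.servo_line(p,rate=.08);print(force(4)-f0,manip.get_width())
q=np.array([.50,.16,p[2]]);manip.servo_line(q,rate=.12)
print(manip.get_time(),manip.get_position());np.save("T3.npy",pose())
for n in("side","scene","wrist"):
    c=cam(n);cv2.imwrite(f"pics/{n}3.png",c["image"][:,:,::-1])
a=cv2.imread("pics/scene3.png")[130:380,220:420];b=cv2.imread("pics/side3.png")[110:310,230:390]
cv2.imwrite("pics/c3.png",np.hstack([cv2.resize(a,(440,550)),cv2.resize(b,(352,440),interpolation=cv2.INTER_CUBIC).copy() if 0 else cv2.copyMakeBorder(cv2.resize(b,(352,440)),0,110,0,0,0)]))
E
```

```text
[-10.08   2.62  -0.43]
[-1.72  0.18 -0.12]
[ 0.53 -0.15 -0.02] 0.009177280920241226
28.075 [0.5  0.16 0.25]
```

View pics/c3.png

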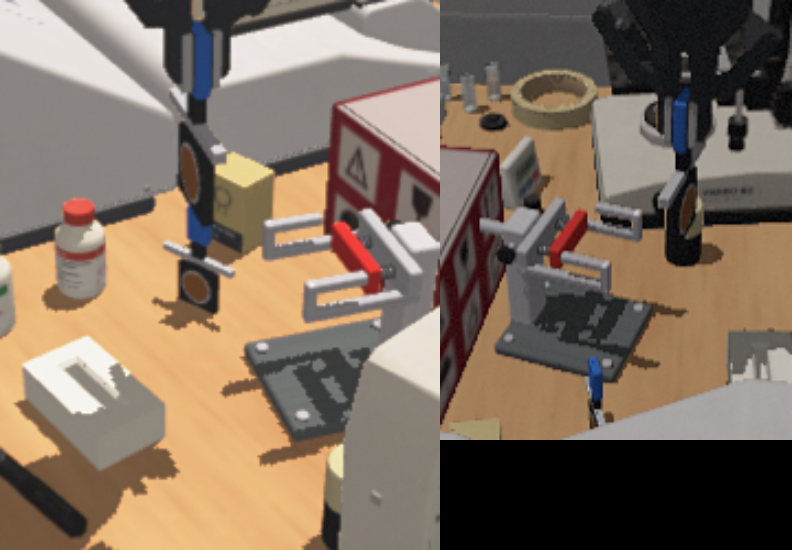

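View pics/wrist3.png

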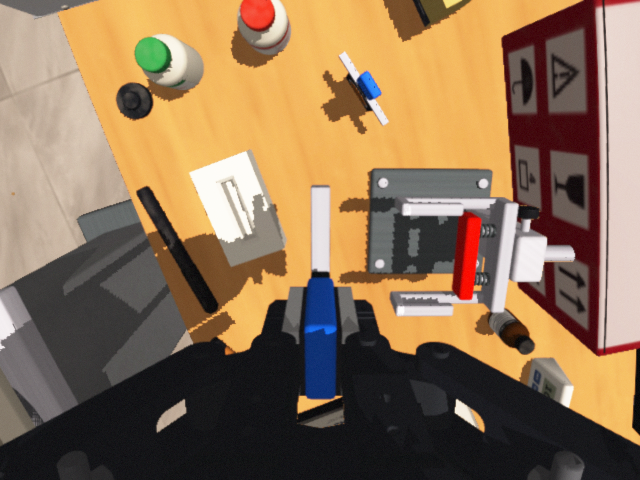

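The carrier hangs free in the gripper, the keeper has shut again (crop (357,258)), and nothing nearby has moved. In the wrist view the bar runs along column ~320, rows 187–270; I'll measure its offset from the tool plane for tilt and roll.

```bash
python3 - <<'E'
from h import *
np.set_printoptions(precision=2,suppress=True)
T=np.load("T3.npy");c=manip.camera("wrist");c["T"]=np.array(c["mount"])  # tool coords
im=cv2.imread("pics/wrist3.png");h=cv2.cvtColor(im,cv2.COLOR_BGR2HSV)
m=cv2.inRange(h,(0,0,120),(180,50,255))
def tp(u,v,z):
    o,d=ray(c,u,v);return (o+d*(z-o[2])/d[2])*1000
for r in range(190,270,10):
    x=[u for u in range(298,345) if m[r,u]];print(r,x[0],x[-1],tp(x[0],r,.043),tp(x[-1]+1,r,.043),im[r,[x[0]+2,320,x[-1]-2],1])
print("bar end",[ (r,tp(320,r,.043)) for r in (186,)], [int(m[r,320]) for r in range(180,192)])
b=cv2.inRange(h,(100,120,60),(125,255,255))
for r in range(285,395,15):
    x=np.where(b[r,280:360])[0]+280
    if len(x):print("tab",r,x[0],x[-1],tp(x.mean(),r,.0-.015))
# scene/side axis lines: tab centre & frame bottom
S=cam("scene");D=cam("side")
for nm,c2,f in(("scene",S,"scene3"),("side",D,"side3")):
    hh=cv2.cvtColor(cv2.imread(f"pics/{f}.png"),cv2.COLOR_BGR2HSV)
    k,l,s,ce=cv2.connectedComponentsWithStats(cv2.inRange(hh,(100,150,70),(125,255,255)))
    print(nm,[(ce[i],s[i]) for i in range(1,k) if 60<s[i][4]<2000])
E
```

```text
190 311 329 [42.36 -3.07 43.  ] [42.36  4.57 43.  ] [224 228 227]
200 311 329 [38.28 -3.09 43.  ] [38.28  4.6  43.  ] [222 229 226]
210 311 329 [34.14 -3.11 43.  ] [34.14  4.63 43.  ] [222 228 225]
220 311 329 [29.95 -3.13 43.  ] [29.95  4.66 43.  ] [225 229 226]
230 311 329 [25.7  -3.16 43.  ] [25.7   4.69 43.  ] [224 227 225]
240 312 329 [21.39 -2.76 43.  ] [21.39  4.72 43.  ] [223 228 226]
250 312 329 [17.02 -2.79 43.  ] [17.02  4.75 43.  ] [223 228 226]
260 312 328 [12.59 -2.81 43.  ] [12.59  4.36 43.  ] [224 229 225]
bar end [(186, array([43.98,  0.55, 43.  ]))] [0, 0, 0, 0, 0, 0, 255, 255, 255, 255, 255, 255]
tab 285 308 332 [ 25.68   0.58 -15.  ]
tab 300 306 334 [ 21.14   0.58 -15.  ]
tab 315 305 335 [ 16.49   0.58 -15.  ]
tab 330 304 336 [ 11.72   0.58 -15.  ]
tab 345 305 336 [  6.83   0.73 -15.  ]
tab 360 305 335 [  1.8    0.59 -15.  ]
tab 375 305 335 [ -3.37   0.59 -15.  ]
tab 390 305 335 [ -8.69   0.59 -15.  ]
scene [(array([311.62, 157.41]), array([307, 140,   9,  35, 229], dtype=int32)), (array([309.81, 234.22]), array([306, 224,  10,  18, 102], dtype=int32))]
side [(arr
[... 457 characters left out ...]
[ 11,  11,  26,  17, 193], dtype=int32)), (array([54.53, 50.78]), array([ 36,  27,  40,  48, 719], dtype=int32)), (array([14.24, 61.26]), array([   0,   28,   42,   68, 1013], dtype=int32)), (array([72.36, 75.59]), array([ 61,  61,  23,  28, 250], dtype=int32)), (array([109.61,  73.68]), array([104,  62,  17,  25, 195], dtype=int32)), (array([35.2, 83.8]), array([ 17,  71,  34,  24, 343], dtype=int32)), (array([300.03,  87.82]), array([288,  78,  21,  17, 210], dtype=int32)), (array([58.92, 90.  ]), array([ 51,  85,  17,   9, 103], dtype=int32)), (array([338.72, 164.85]), array([336, 150,   7,  30, 157], dtype=int32)), (array([300.41, 281.63]), array([298, 272,   6,  20,  93], dtype=int32))]
```

No real tilt: bar centre and tab centre agree within about 0.2 mm. Next is the dock.

```bash
python3 - <<'E'
from h import *
np.set_printoptions(precision=2,suppress=True)
o=down(np.radians(3.24));x,y=.4308,.1737
manip.servo_line([x,y,.21],o,rate=.08);manip.servo_line([x,y,.139],rate=.07)
manip.hold(.2);f0=force(10,.02);print(manip.get_time(),f0,manip.get_position())
z=.139
while z>.109:
    z-=.002 if z>.116 else .0007
    manip.servo_line([x,y,z],rate=.03);f=force(4)-f0;print(round(z*1e3,1),f)
    if f[2]>4 or np.hypot(*f[:2])>5:break
print(manip.get_time());np.save("p.npy",[x,y,z])
c=cam("scene");cv2.imwrite("pics/s4.png",cv2.resize(c["image"][170:350,170:370,::-1],None,fx=3,fy=3))
E
```

```text
31.0833 [-0.04 -0.28 -1.28] [0.43 0.17 0.14]
137.0 [ 0.09  0.19 -0.24]
135.0 [-0.03  0.21  0.46]
133.0 [0.36 0.38 0.13]
131.0 [-0.05  0.23  0.3 ]
129.0 [0.18 0.46 0.4 ]
127.0 [-0.26  0.51  0.49]
125.0 [0.16 0.29 0.3 ]
123.0 [-0.33  0.29  0.38]
121.0 [-0.63  0.24  0.51]
119.0 [-0.45  0.22  0.15]
117.0 [-0.16  0.37  0.03]
115.0 [-0.37  0.18 -0.23]
114.3 [0.2  0.8  0.21]
113.6 [-0.06 -0.09  0.32]
112.9 [-0.04  0.38  3.19]
112.2 [-2.35 -1.34 13.26]
35.6167
```

View pics/s4.png

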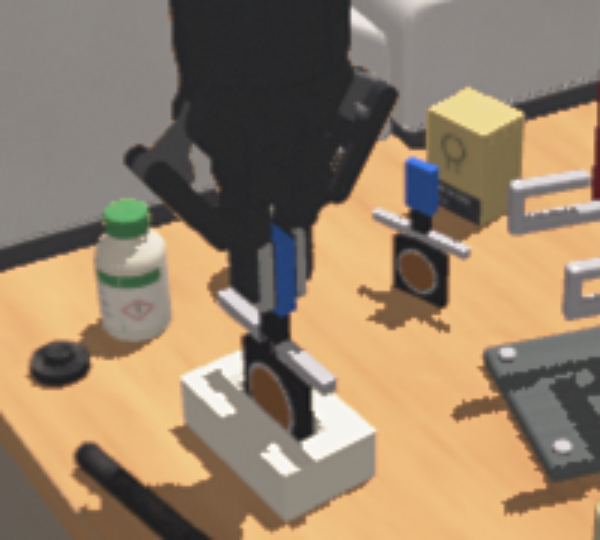

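The carrier is in the slot and on the floor: contact at TCP z 112.9 mm, as expected. I'll relieve the pressure, release and retreat.

```bash
python3 - <<'E'
from h import *
np.set_printoptions(precision=3,suppress=True)
p=np.load("p.npy");p[2]=.1129;manip.servo_line(p,rate=.02)
manip.command_gripper(.0095,25)
for w in (.0105,.012,.014,.03): manip.command_gripper(w)
manip.hold(.1);manip.servo_line(p+[0,0,.06],rate=.08);manip.servo_line(p+[0,-.03,.14],rate=.15)
print(manip.get_time(),manip.get_contact_force())
T=pose();c=cam("wrist");s=cam("scene");d=cam("side")
h=cv2.cvtColor(c["image"],cv2.COLOR_RGB2HSV);k,l,st,ce=cv2.connectedComponentsWithStats(cv2.inRange(h,(100,120,165),(125,255,255)))
for i in range(1,k):
    if st[i][4]>100: print(ce[i],st[i],onz(c,*ce[i],.128))
A=cv2.resize(s["image"][170:350,170:370,::-1],(400,360));B=cv2.resize(c["image"][:,:,::-1],(400,300));B=cv2.copyMakeBorder(B,0,60,0,0,0)
cv2.imwrite("pics/f.png",np.hstack([A,B]))
E
```

```text
38.8 [ 0.656 -0.023 -0.674]
[517.149  93.583] [512  81  11  27 228] [0.539 0.235 0.128]
[324.128 187.272] [317 167  16  42 625] [0.431 0.174 0.128]
```

View pics/f.png

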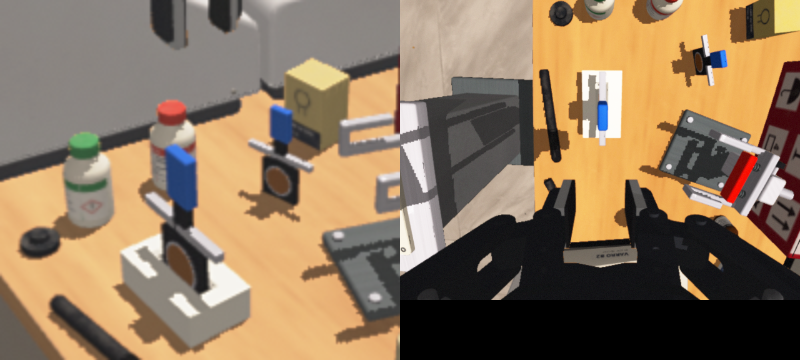

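The carrier stands upright and seated in the dock, with its tab top at (0.431, 0.174) over the slot centre. The bottles haven't moved and the gripper is clear.

```bash
python3 -c "
from rig import manip
print(manip.sign_off())"
```

```text
the job is handed in; nothing more can be done
None
```

The larger carrier was pressed back by feel to about 11 N, lifted off the hook with the keeper held open, and stood upright and fully down in the dock slot; the job was handed in at about 39 s, and the neighbouring items showed no movement in the pictures.

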